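# Lock a squeeze clamp over a freshly glued tray batten

### The job

A pale batten has just been glued inside the near wall of the wooden mosaic tray: take the open locking clamp with blue grips off its storage rail, still open, and set it down lightly and squarely astride that wall and the batten, at the middle of the batten, until its throat rests on the rim. Only then squeeze its two handles together, gently and no harder than it needs, until the resistance peaks, gives way and the clamp stays locked, and let go. Keep the clamp standing square on the rim while you squeeze, so follow the moving lever over to the fixed handle instead of dragging the clamp across; do not shift the batten in its wet glue, and leave the glue bottle, the jar and the nippers alone.

Things in the scene. Friction and masses are not known exactly. Their poses are not given: they have to be found in the camera images.
- clamp: Locking clamp, steel with blue grips, 0.31 kg, standing open on its rail. Origin: middle of the flat throat under its frame (58 x 14 mm). z up along the handles, x from fixed to moving jaw. Fixed handle rigid with the frame: x -20..-7, y -7.5..7.5, z 40..111 mm, screw knob above to 122. Jaws reach 35 mm below the throat. Centre of mass 3 mm in x, 40 mm up. Pose None while held.
- clamp_lever (a joint): Angle (rad) of the clamp's moving lever to its jaw: 0 fully open (a spring holds it there), about 0.4 when both pads touch wall and batten, about 0.75 just before the linkage goes over centre, about 0.86 locked on this work, about 1.0 if closed on nothing (then it locks too and cannot be reopened here).
- grip_lever (a point): Point on the outer face of the lever's blue grip, at its outermost bend: when open, x = +46, z = 85 mm in the clamp's frame (15 mm wide in y, tip 112 mm up). The lever moves at 5 to 6 N a side; once the pads touch, the force climbs to a peak of 10 to 14 N, fades while the clamp would still spring open, and falls below 1 N as it snaps over; it then rests on a hard stop.
- grip_fixed (a point): Point on the outer face of the fixed handle, x = -20, z = 90 mm in the clamp's frame. The outer faces of the two grips are 66 mm apart when open. A thin strut joins the handles inside, so no finger fits between them at this height; to carry the clamp, pinch the fixed handle across y (15 mm).
- clamp_jaw: Moving jaw on the +x side of the clamp; carries the lever. Origin at its pivot, x = 17, z = 13 mm in the clamp's frame. Open, its pad face slopes from x = +20 (20 mm below the throat) to x = +27 (33 mm below). The jaws thus open 33 mm for work 25 mm thick.
- clamp_pad: Pad of the fixed jaw, 18 x 15 mm, on a stiff cushion; its face is at x = -13 mm in the clamp's frame, 25 mm below the throat.
- rail: Fixed dark wooden clamp rail: base 85 x 130 x 12 mm, upright board 25 mm thick (x) and 115 mm long (y), top 70 mm above the bench; the clamp sits astride the board. Origin under the middle of the base.
- tray: Fixed wooden tray, 150 (x) x 210 (y) mm, 60 mm high, walls 10 mm, grey floor, its top at 8 mm, some glass tesserae on the floor. Origin under its middle; its -x wall, nearest the robot, carries the batten on its inner face.
- batten: Loose pale wooden batten, 15 (x) x 130 (y) x 52 (z) mm, 0.09 kg, standing on the tray's floor against the inner face of the near wall (up to 1 mm glue gap, which closes under the clamp), its top level with the rim. Origin at the middle of its underside. Wall and batten are 25 mm thick together.
- batten_top (a point): Middle of the batten's top face, level with the tray's rim (60 mm above the bench). x points from the wall into the tray, y along the batten. The middle of wall and batten together lies 5 mm from here towards -x.
- glue: Brown glue bottle, 50 mm across, 142 mm tall, standing behind the rail; origin under its middle. Leave it.
- jar: Glass jar with gold lid, 66 mm across, 93 mm tall, standing behind and right of the rail; origin under its middle. Leave it.
- red_nippers: Tile nippers with red grips, 169 x 85 x 16 mm, lying near the bench edge in front of the tray. Leave them.
Not all that is in view belongs to the job. There is more than one size of the clamp; the job needs the larger.

How it is judged:
On the way, in this order (a step that is already met when the one before it is completed fails the run):
1. the clamp, still open, sits astride wall and batten with its throat on the rim (y of clamp in the frame of batten_top between -0.02 and 0.02 m and x of clamp in the frame of batten_top between -0.016 and 0.004 m and z of clamp in the frame of batten_top between -0.004 and 0.003 m and value of joint clamp_lever below 0.4 rad), for 0.2 s.
2. the handles are squeezed past dead centre and the jaws grip wall and batten (value of joint clamp_lever above 0.78 rad and contact force between clamp_pad and tray above 15 N and contact force between clamp_jaw and batten above 15 N), for 0.2 s.
At the end, for the whole second after the job is handed in: The clamp is locked (lever past 0.78 rad) with both pads gripping wall and batten with over 15 N, upright within 0.06 rad, throat within 4 mm of the rim and within 20 mm of the batten's middle; the batten has moved less than 4 mm; all at rest and released (all of step 2 and y of clamp in the frame of batten_top between -0.02 and 0.02 m and z of clamp in the frame of batten_top below 0.004 m and angle between clamp's own z axis and vertical below 0.06 rad and distance of batten from where it was at the start of the episode below 0.004 m and linear speed of clamp below 0.01 m/s); the robot touches nothing.
It fails at once if the lever is closed (past 0.6 rad) while the clamp is off the work (value of joint clamp_lever above 0.6 rad and horizontal distance between clamp and batten_top above 0.035 m).
It fails at once if the lever is squeezed with more than 18 N (its peak is 10 to 14 N) (contact force between the fingers and clamp_jaw above 18 N).
It fails at once if the glued batten is shifted by more than 5 mm, or the glue bottle, jar or nippers by more than 15 mm (distance of batten from where it was at the start of the episode above 0.005 m or distance of any of glue, jar, red_nippers from where it was at the start of the episode above 0.015 m).
It fails at once if the clamp is rocked by more than 0.035 rad (2 degrees) while its jaws close on the work (value of joint clamp_lever above 0.4 rad and angle between clamp's own z axis and vertical above 0.035 rad).
It fails at once if the open clamp is set down or pressed on the tray or the batten with more than 35 N (value of joint clamp_lever below 0.06 rad and (contact force between clamp and tray above 35 N or contact force between clamp and batten above 35 N)).
It also fails if it takes over 58 s, if anything falls off the work surface, if the arm or the gripper's body presses on something with over 40 N, if the wrist force passes 120 N, or if a joint passes its speed limit or range.

### The arm

A 6-joint arm with a two-finger parallel gripper is mounted at the origin on a cart in front of the work surface, level with it; the furniture and walls round the work are solid. World frame = base frame: x ahead of the robot, y to its left, z up, the work surface at z = 0. Lengths are in m, angles in rad, forces in N, time in s.
With the tool pointing down it reaches from about 0.225 to 0.725 m from the base axis. Payload 3.1 kg.
Tool frame: the origin (TCP) lies on the centre line of the jaws, within the pads' length; the fingertips stand 25 mm ahead of it and the grasp point (between the pads) lies 6 mm ahead of it; z points along the fingers, y is the line along which they close (so a half turn about z gives the same grasp; the last joint's range is limited). The gripper opens to 85 mm and grips with 20 to 120 N. Pads are 22 mm wide; open, the fingers measure 114 mm over their backs; the gripper's body (76 mm by 85 mm) begins 54 mm behind the grasp point. The pads swing forward as they close: fully open they stand 13 mm farther back than shut.
Start: joints at [-0.128, 0.048, 0.099, 1.622, 0, 1.443], TCP at [0.525, -0, 0.256] pointing down, gripper open.
Joint ranges: [-2.91, 2.91], [-0.99, 1.94], [-1.21, 1.42], [-2.12, 2.29], [-1.49, 1.47], [-3.14, 3.14]. Speed limits (rad/s): [2.79, 2.79, 3.14, 3.14, 3.14, 3.14].

### API

Orientations are given as [roll, pitch, yaw] about the fixed x, y, z axes, in that order (R = Rz(yaw) Ry(pitch) Rx(roll)).
In Python, from bench import get_state, capture, get_calibration, hand_in gives the robot as it stands.
- The arm moves only by the shell command python3 -m inch 'ROWS' [FORCE]. ROWS is text: rows parted by semicolons, each of 7 numbers parted by spaces: the shift along the tool's x, y, z in mm, then the turn, a rotation vector about the tool's x, y, z in rad, then the finger opening in mm, from 0 to 85.4. In form: tx ty tz ax ay az fingers; .... A call has 1 to 8 rows; each row shifts and turns the commanded pose from where the row before left it, along the tool's axes as they then stand; what a row does not reach is not made up. A row lasts 1/8 s, in which the tool goes at most 62.5 mm and 10.7 degrees, less where a joint would pass 70% of its speed; a pose out of reach is approached as far as the arm can. A call with a gripper value outside its range is refused whole. The fingers move at their own pace and stop on an object; FORCE is the grip in N (left out, the last holds). Time passes only in rows, so rows that do not move let the fingers close. It gives the time, the measured TCP pose, the force, the opening and the grip force at its end, in the units of the state.
- get_state(): the state, without advancing time (a new reading comes with each control period).
- capture(name): name is "scene" or "side" or "wrist"; returns the picture (480x640x3 uint8, blue, green, red); there is no depth.
- get_calibration(name): a dict with "intrinsics" (3x3 intrinsics, pixels), "world_to_cam" (4x4, takes a point from world to camera coordinates). Camera axes: x right, y down, z forward; pixel columns grow to the right and rows downward; lengths in m; the calibration is good to about 2 mm. A picture is of the moment at which its call begins: read the wrist's pose just before it. get_calibration takes no time and is no camera call; for the wrist camera it gives the pose at the moment of the call.
- hand_in(): hands the job in; it is judged then, once.
The state is a dict: "time": time; "qpos": joint angles; "qvel": joint speeds; "tau": joint torques, N m; "tool_pos": TCP position; "tool_rot": TCP orientation; "contact_force": force on the tool from outside, world axes, zero at the start; "ft_torque": the same for the moment, N m; "opening": finger opening in m; "grip_force": force on a finger pad.
Only numpy, scipy, OpenCV 4.12 (cv2) and the standard library are available. Lean on these libraries where they do the work, as an engineer would, in place of code of your own. Each camera call takes 0.05 s, during which the arm holds its last target. There are 200 camera calls.

## Working session

There is one attempt and no reset: what is moved stays moved. The work goes in short steps, Python scripts to look and compute and a shell command to move; the robot and the scene stay as the last step left them, time stands still between calls to the robot, and variables do not carry over. Pictures are saved under pics/ and viewed, at most 10 in all, crops included, and the job is handed in when it is done.

```bash
mkdir -p pics; ls; python3 - <<'E'
from bench import *
import cv2
s=get_state(); print(s)
a=capture("scene");b=capture("side")
cv2.imwrite("pics/scene.png",a);cv2.imwrite("pics/side.png",b)
for n in("scene","side","wrist"):print(n,get_calibration(n))
E
```

```text
pics
{'time': 0.0, 'qpos': array([-1.27823472e-01,  4.87418611e-02,  9.75820661e-02,  1.62199969e+00,
        2.15059534e-05,  1.44299513e+00]), 'qvel': array([ 8.61449856e-04,  7.80050129e-04,  5.68661806e-04, -3.16152015e-04,
       -4.69762197e-04,  3.62657779e-05]), 'tau': array([ 2.96208136e-04, -3.38780022e+01,  3.20016932e+01,  2.03766406e-02,
       -2.11149008e-04,  6.20949692e-06]), 'tool_pos': array([5.24443923e-01, 5.28308956e-05, 2.55113813e-01]), 'tool_rot': array([-3.13925151e+00, -3.22522990e-04,  1.57077365e+00]), 'contact_force': array([-0.08175154,  0.76413891, -0.52906306]), 'ft_torque': array([ 0.08351031,  0.0108352 , -0.03579878]), 'grip_force': 0.0, 'opening': 0.0854175107384488}
scene {'intrinsics': array([[545.64751606,   0.        , 313.62113606],
       [  0.        , 545.64751606, 240.55268245],
       [  0.        ,   0.        ,   1.        ]]), 'world_to_cam': array([[ 0.86569009, -0.50004495, -0.02314566, -0.53174777],
       [-0.31070458, -0.50049646, -0.80806309,  0.19022906],
       [ 0.39248355,  0.70672367, -0.58864108,  1.0598812 ],
       [ 0. 
[... 321 characters left out ...]
1,  0.57375825, -0.81549826,  0.18961252],
       [ 0.09886295, -0.80949734, -0.57874016,  0.93638186],
       [ 0.        ,  0.        ,  0.        ,  1.        ]])}
wrist {'intrinsics': array([[354.61071437,   0.        , 328.77362727],
       [  0.        , 354.61071437, 234.61536084],
       [  0.        ,   0.        ,   1.        ]]), 'world_to_cam': array([[ 9.99997667e-01,  9.71774323e-04, -1.92911967e-03,
        -5.24195066e-01],
       [ 1.54612949e-03, -9.45682021e-01,  3.25089410e-01,
        -4.30973261e-02],
       [-1.50842025e-03, -3.25091634e-01, -9.45681318e-01,
         3.80226182e-01],
       [ 0.00000000e+00,  0.00000000e+00,  0.00000000e+00,
         1.00000000e+00]])}
```

View pics/scene.png

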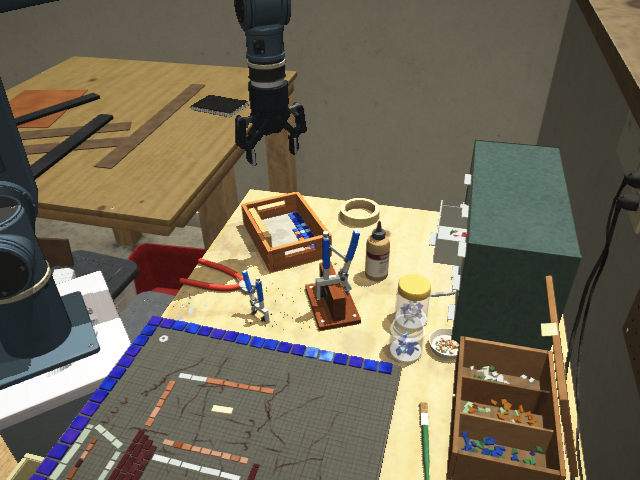

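View pics/side.png

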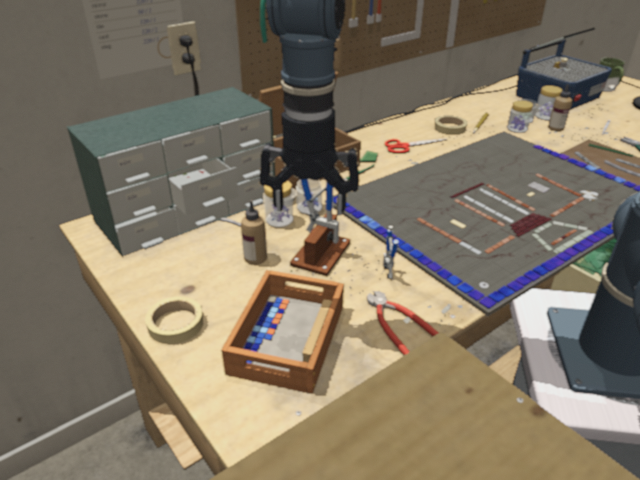

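Scene: two blue-gripped clamps. One stands on the dark rail at about (336,262), the other, smaller, stands on the bench at about (255,295). The larger one on the rail fits the description. The tray is at (285,230) and the glue bottle at (378,252). The jar nearest the rail is at (412,300), and the nippers are at (215,275). An enlarged crop will confirm the clamp.

```bash
cat > h.py <<'E'
import numpy as np, cv2
from bench import *
def ray(n,uv,C=None):
    C=C or get_calibration(n);K=C["intrinsics"];T=C["world_to_cam"]
    d=T[:3,:3].T@np.linalg.inv(K)@np.array([uv[0],uv[1],1.]);o=-T[:3,:3].T@T[:3,3]
    return o,d/np.linalg.norm(d)
def plane(n,uv,z,C=None):
    o,d=ray(n,uv,C);return o+d*(z-o[2])/d[2]
def proj(n,p,C=None):
    C=C or get_calibration(n);q=C["world_to_cam"][:3]@np.append(p,1);q=C["intrinsics"]@q;return q[:2]/q[2]
def tri(rs):
    A=sum(np.eye(3)-np.outer(d,d) for o,d in rs);b=sum((np.eye(3)-np.outer(d,d))@o for o,d in rs)
    return np.linalg.solve(A,b)
E
python3 - <<'E'
from h import *
a=cv2.imread("pics/scene.png")
c=cv2.resize(a[185:335,235:435],None,fx=4,fy=4,interpolation=cv2.INTER_CUBIC)
cv2.imwrite("pics/crop.png",c)
np.set_printoptions(precision=3,suppress=True)
for nm,uv,z in[("railbase",(334,305),.0),("glue",(377,275),0),("jar",(412,325),0),("small",(257,315),0),("tray-l",(262,268),0)]:print(nm,plane("scene",uv,z))
E
```

```text
railbase [ 0.537 -0.217  0.   ]
glue [ 0.667 -0.185  0.   ]
jar [ 0.637 -0.345  0.   ]
small [ 0.389 -0.161  0.   ]
tray-l [ 0.463 -0.03   0.   ]
```

View pics/crop.png

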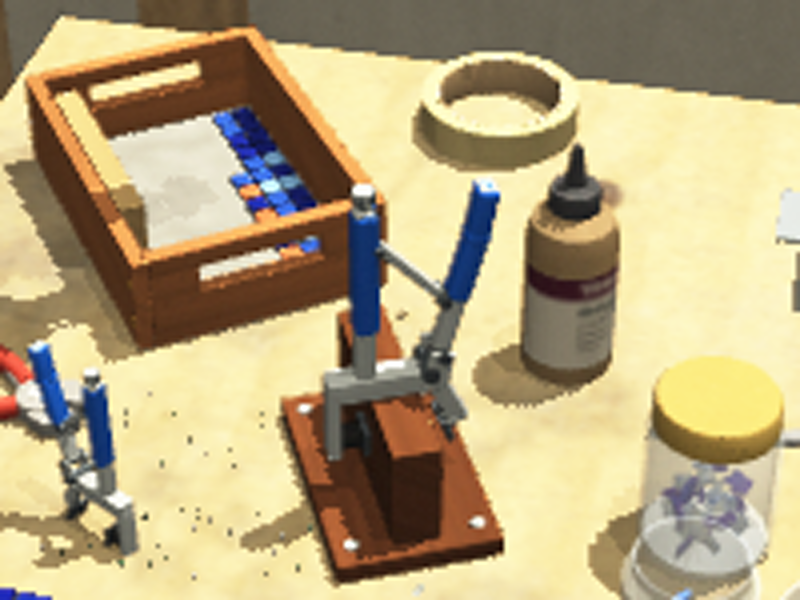

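The crop shows the clamp meant, astride the rail: fixed handle with screw knob at crop (362,260), nearer the robot, and lever at (475,240) on +x. The small clamp is at (85,450). The batten is on the tray's near wall at (100,160). Next I check which points the wrist camera can see.

```bash
python3 - <<'E'
from h import *
np.set_printoptions(precision=3,suppress=True)
# scene tray rim corners (crop->full)
f=lambda u,v:(235+u/4,185+v/4)
for nm,uv,z in[("TL",(28,80),.06),("TR",(247,30),.06),("BR",(385,203),.06),("BL",(140,262),.06),("bat1",(60,93),.06),("bat2",(128,185),.06),
  ("rb1",(283,402),.012),("rb2",(340,572),.012),("rb3",(503,545),.012),("rt1",(392,460),.07),("rt2",(440,455),.07),("rt3",(340,312),.07),("rt4",(375,310),.07),("knob",(363,190),.19),("levertip",(485,185),.182)]:
  p=plane("scene",f(*uv),z);print(nm,p,proj("wrist",p))
C=get_calibration("wrist");print(ray("wrist",(320,240)))
cv2.imwrite("pics/w1.png",capture("wrist"))
E
```

```text
TL [0.499 0.146 0.06 ] [296.712  28.009]
TR [0.64  0.126 0.06 ] [474.569  55.948]
BR [ 0.616 -0.078  0.06 ] [422.202 286.655]
BL [ 0.476 -0.055  0.06 ] [278.272 264.878]
bat1 [0.51  0.122 0.06 ] [310.607  61.738]
bat2 [0.502 0.013 0.06 ] [304.054 195.041]
rb1 [ 0.511 -0.146  0.012] [317.471 319.595]
rb2 [ 0.473 -0.269  0.012] [289.006 402.627]
rb3 [ 0.55  -0.294  0.012] [348.538 418.178]
rt1 [ 0.503 -0.269  0.07 ] [309.709 442.172]
rt2 [ 0.524 -0.277  0.07 ] [328.384 448.085]
rt3 [ 0.539 -0.159  0.07 ] [342.969 362.154]
rt4 [ 0.555 -0.167  0.07 ] [358.392 368.584]
knob [ 0.518 -0.219  0.19 ] [320.387 531.218]
levertip [ 0.574 -0.236  0.182] [390.519 534.301]
(array([0.525, 0.083, 0.373]), array([-0.026, -0.339, -0.94 ]))
```

View pics/w1.png

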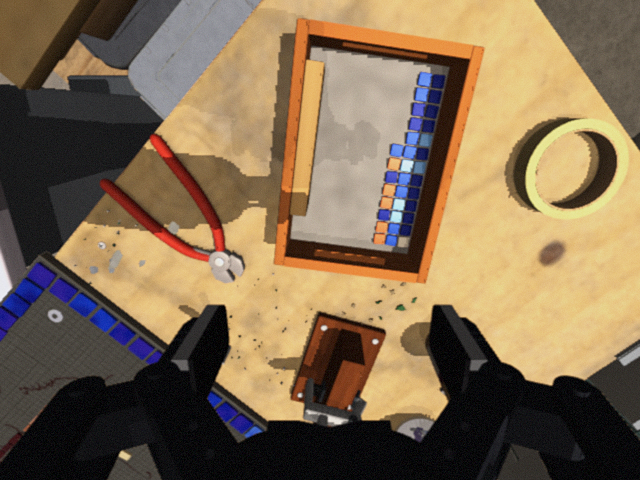

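The wrist view shows the tray from straight above: rim corners at (305,18), (482,45), (422,282) and (275,262). The batten runs from (315,62) to (300,215). I measure both by colour.

```bash
python3 - <<'E'
from h import *
np.set_printoptions(precision=4,suppress=True)
C=get_calibration("wrist");np.savez("c1.npz",**C)
a=cv2.imread("pics/w1.png");h=cv2.cvtColor(a,cv2.COLOR_BGR2HSV)
def onplane(m,z,nm):
    m=cv2.morphologyEx(m,cv2.MORPH_OPEN,np.ones((2,2)))
    cs,_=cv2.findContours(m,cv2.RETR_EXTERNAL,cv2.CHAIN_APPROX_NONE);c=max(cs,key=cv2.contourArea)
    hull=cv2.convexHull(c)[:,0]
    P=np.array([plane("wrist",p,z,C)[:2] for p in hull])*1000
    r=cv2.minAreaRect(P.astype(np.float32));print(nm,r,"\n",cv2.boxPoints(r),cv2.boundingRect(c))
for v,u in[(150,290),(150,315),(30,400),(150,460),(270,350),(150,240),(200,301)]:print((u,v),h[v,u])
roi=np.zeros(h.shape[:2],np.uint8);roi[8:292,265:492]=255
onplane(cv2.inRange(h,(4,170,110),(14,255,255))&roi,.06,"tray")
roi[:]=0;roi[50:222,285:330]=255
onplane(cv2.inRange(h,(15,70,130),(24,190,255))&roi,.06,"batten")
E
```

```text
(290, 150) [ 12 191 194]
(315, 150) [ 17  53 129]
(400, 30) [ 19 102 232]
(460, 150) [ 20 109 234]
(350, 270) [ 13 186 233]
(240, 150) [ 19 112 184]
(301, 200) [ 17 156 139]
tray ((559.9256591796875, 38.25660705566406), (209.64114379882812, 149.05441284179688), 82.23133087158203) 
 [[471.9135 -55.5278]
 [619.5999 -75.676 ]
 [647.9379 132.041 ]
 [500.2515 152.1893]] (275, 20, 210, 264)
batten ((505.38043212890625, 58.03456115722656), (129.94175720214844, 15.306775093078613), 82.22474670410156) 
 [[489.0076  -5.3036]
 [504.1737  -7.3744]
 [521.7532 121.3727]
 [506.5872 123.4435]] (292, 61, 34, 156)
```

```bash
python3 -m inch '-49 15 -6 0 0 0 85; -49 15 -6 0 0 0 85; -49 15 -6 0 0 0 85; -49 15 -6 0 0 0 85; -49 15 -6 0 0 0 85'; python3 -m inch '0 0 0 0 0 -0.181 85;0 0 0 0 0 -0.181 85;0 0 0 0 0 -0.181 85;0 0 0 0 0 -0.181 85;0 0 0 0 0 -0.181 85;0 0 0 0 0 -0.181 85;0 0 0 0 0 -0.181 85;0 0 0 0 0 0 85'; python3 - <<'E'
from h import *
C=get_calibration("wrist");np.savez("c2.npz",**C)
cv2.imwrite("pics/w2.png",capture("wrist"));cv2.imwrite("pics/scene2.png",capture("scene"))
E
```

```text
time: 0.78
tool_pos: [0.6002, -0.2465, 0.286]
tool_rot: [-3.141, -0.0, 1.571]
contact_force: [0.3, 1.4, 0.1]
opening: 0.0851
grip_force: 0.0
time: 1.78
tool_pos: [0.5999, -0.2449, 0.2857]
tool_rot: [3.141, -0.001, 2.836]
contact_force: [-0.5, -0.1, -0.8]
opening: 0.0853
grip_force: 0.0
```

View pics/w2.png

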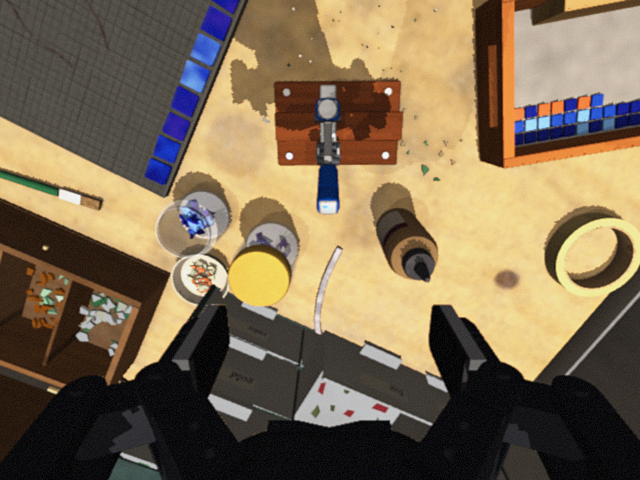

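The wrist view shows the clamp from above: knob at (327,108), lever tip at (328,206), rail base corners at (275,82), (400,80), (397,164) and (278,164).

```bash
python3 - <<'E'
from h import *
np.set_printoptions(precision=4,suppress=True)
C=dict(np.load("c2.npz"))
a=cv2.imread("pics/w2.png");h=cv2.cvtColor(a,cv2.COLOR_BGR2HSV)
m=cv2.inRange(h,(0,110,30),(15,255,255));roi=np.zeros_like(m);roi[70:175,265:410]=255;m&=roi
m=cv2.morphologyEx(m,cv2.MORPH_OPEN,np.ones((3,3)))
cs,_=cv2.findContours(m,cv2.RETR_EXTERNAL,cv2.CHAIN_APPROX_NONE);c=cv2.convexHull(np.vstack([x for x in cs if cv2.contourArea(x)>100]))[:,0]
r=cv2.minAreaRect(np.array([plane("wrist",p,.012,C)[:2]*1000 for p in c],np.float32));print("rail",r)
m=cv2.inRange(h,(100,120,50),(125,255,255));roi[:]=0;roi[85:222,305:350]=255;m&=roi
n,l,st,ce=cv2.connectedComponentsWithStats(m);print(st,ce)
for nm,uv,z in[("knob",(327.5,108),.192),("levtip",(328,208),.182)]:print(nm,plane("wrist",uv,z,C))
cv2.imwrite("pics/c3.png",np.hstack([cv2.resize(a[75:220,290:370],None,fx=4,fy=4,interpolation=cv2.INTER_CUBIC),cv2.resize(cv2.imread("pics/scene2.png")[225:325,300:370],(406,580),interpolation=cv2.INTER_CUBIC)]))
E
```

```text
rail ((533.0895385742188, -213.85684204101562), (134.12197875976562, 84.31196594238281), 72.53048706054688)
[[     0      0    640    480 306407]
 [   321     99      2      1      2]
 [   330     98      6      2      6]
 [   315    101     12     20     50]
 [   329    101     11     20     53]
 [   317    164     22     47    682]] [[319.4786 239.6686]
 [321.5     99.    ]
 [332.5     98.6667]
 [318.28   113.62  ]
 [336.3585 113.    ]
 [327.783  184.4648]]
knob [ 0.5174 -0.2201  0.192 ]
levtip [ 0.575  -0.2381  0.182 ]
```

View pics/c3.png

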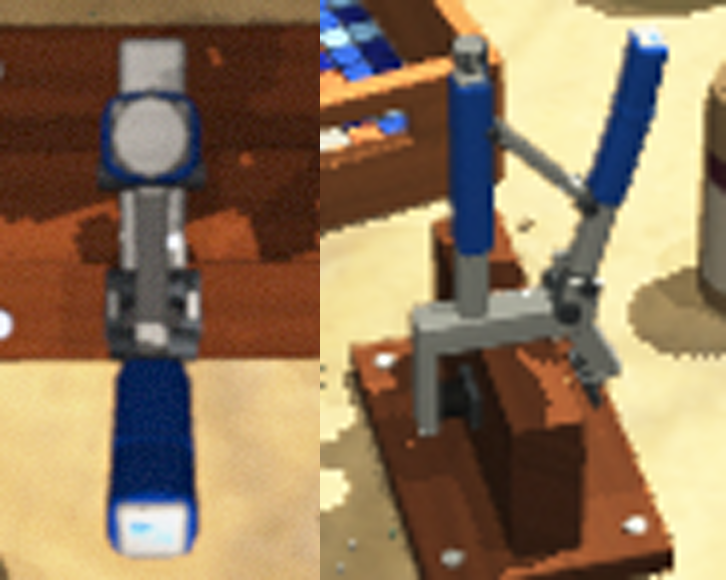

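Two views agree on the knob within 1–2 mm: handle axis at (0.517,-0.2205), clamp yaw -0.304. I move over the handle and descend.

```bash
python3 -m inch '43 -0.9 0 0 0 0 60;43.5 -0.8 0 0 0 0 60;0 0 0 0 0 0 60;0 0 30 0 0 0 60;0 0 30 0 0 0 60;0 0 0 0 0 0 60'; python3 - <<'E'
from h import *
cv2.imwrite("pics/side3.png",cv2.resize(capture("side")[130:280,230:400],None,fx=4,fy=4,interpolation=cv2.INTER_CUBIC))
print(get_state()["tool_pos"],get_state()["tool_rot"])
E
```

```text
time: 2.62
tool_pos: [0.5161, -0.2201, 0.2234]
tool_rot: [3.14, -0.005, 2.837]
contact_force: [-0.7, -0.5, 0.1]
opening: 0.0603
grip_force: 0.0
[ 0.51688069 -0.22063841  0.22550408] [ 3.14110995e+00 -1.95716255e-03  2.83687798e+00]
```

View pics/side3.png

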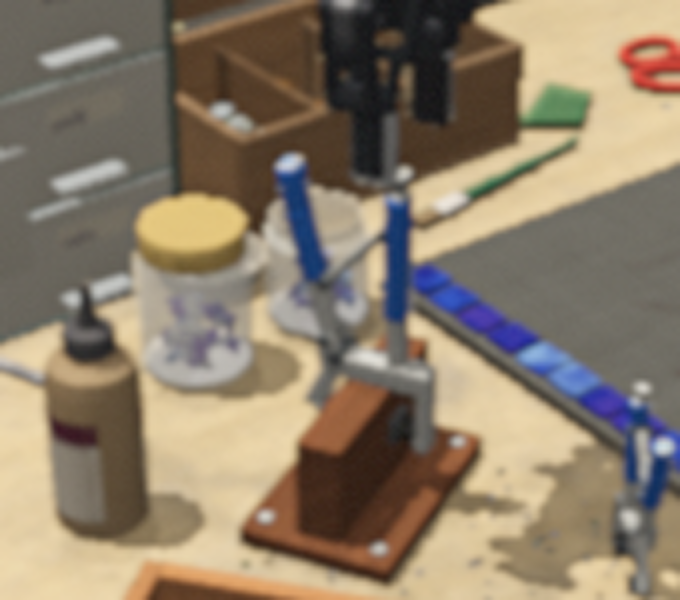

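The side view shows the handle at crop (398,250), between the two fingertips at (370,170) and (435,110), and the knob at (403,175). I go down and grip lightly.

```bash
python3 - <<'E'
from h import *
print(proj("side",(.517,-.2205,.190)),"seen",(330.75,174))
E
python3 -m inch '0 0 23 0 0 0 60;0 0 23 0 0 0 60;0 0 21 0 0 0 60;0 0 0 0 0 0 60;0 0 0 0 0 0 25;0 0 0 0 0 0 25'
```

```text
[329.69410773 173.46795805] seen (330.75, 174)
time: 3.42
tool_pos: [0.518, -0.2214, 0.1614]
tool_rot: [-3.141, 0.003, 2.838]
contact_force: [0.8, -0.4, -0.1]
opening: 0.0253
grip_force: 0.0
```

```bash
python3 -m inch '0 0 2 0 0 0 18;0 0 0 0 0 0 12;0 0 0 0 0 0 8;0 0 0 0 0 0 8;0 0 0 0 0 0 8' 45; python3 -m inch '0 0 -5 0 0 0 8;0 0 -5 0 0 0 8;0 0 -15 0 0 0 8; 0 0 -15 0 0 0 8;0 0 -15 0 0 0 8;0 0 0 0 0 0 8;0 0 0 0 0 0 8'
```

```text
time: 4.05
tool_pos: [0.5175, -0.2207, 0.1582]
tool_rot: [3.141, 0.002, 2.838]
contact_force: [0.4, 2.4, 5.1]
opening: 0.0144
grip_force: 44.7
time: 4.92
tool_pos: [0.517, -0.2208, 0.2123]
tool_rot: [-3.142, 0.0, 2.838]
contact_force: [-0.5, -0.1, -2.2]
opening: 0.0146
grip_force: 43.9
```

Clamp lifted. I carry it over the batten and turn it to the wall's direction.

```bash
python3 -m inch '10 20 -2 0 0 0 8;19 43 -3 0 0 0 8;19 44 0 0 0 0 8;19 44 0 0 0 0 8;19 43 0 0 0 0 8;19.7 44.9 0 0 0 0 8;10 20 0 0 0 0 8;0 0 0 0 0 0 8'; python3 -m inch '0 0 0 0 0 -0.08 8;0 0 0 0 0 -0.088 8;0 0 0 0 0 0 8;0 0 0 0 0 0 8;0 0 0 0 0 0 8'; python3 - <<'E'
from h import *
s=get_state();print(s["tool_pos"],s["tool_rot"],s["contact_force"],s["ft_torque"])
a=capture("side");b=capture("scene")
cv2.imwrite("pics/s4.png",a);cv2.imwrite("pics/sc4.png",b)
cv2.imwrite("pics/m4.png",np.hstack([cv2.resize(a[200:400,220:350],(390,600),interpolation=cv2.INTER_CUBIC),cv2.resize(b[140:280,235:330],(407,600),interpolation=cv2.INTER_CUBIC)]))
E
```

```text
time: 5.92
tool_pos: [0.4826, 0.0633, 0.2168]
tool_rot: [3.141, -0.002, 2.842]
contact_force: [0.1, -0.9, -2.9]
opening: 0.0145
grip_force: 44.3
time: 6.55
tool_pos: [0.4839, 0.0607, 0.2172]
tool_rot: [-3.142, -0.0, 3.005]
contact_force: [-0.1, -0.3, -2.3]
opening: 0.0144
grip_force: 44.3
[0.48391524 0.06069015 0.2172206 ] [-3.14151659e+00 -2.04004488e-04  3.00471307e+00] [-0.06815493 -0.27132666 -2.26901966] [0.01682975 0.04320649 0.02592337]
```

View pics/m4.png

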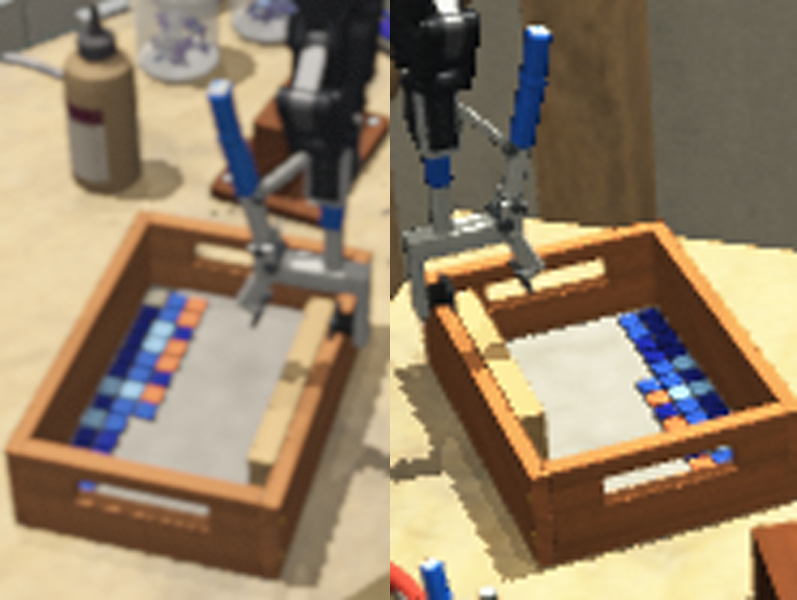

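The views show the open clamp held square over the wall. Its fixed jaw at crop (355,320)/(435,290) is outside the wall, and the moving jaw at (255,310)/(535,280) is inside. I check the predicted points against both views.

```bash
python3 - <<'E'
from h import *
np.set_printoptions(precision=1,suppress=True)
for n,t,c in(("side",(293.3,229.3),(310,367.7)),("scene",(269.5,147.5),(270.7,249.7))):
  corner=(.5003,.1522,.06) if n=="side" else (.4719,-.0555,.06)
  print(n,"tip",proj(n,(.5439,.0525,.241)),"seen",t,"corner",proj(n,corner),"seen",c, "px/mm", np.linalg.norm(proj(n,(.51,.05,.06))-proj(n,(.5,.05,.06)))/10)
E
```

```text
side tip [291.3 229.3] seen (293.3, 229.3) corner [311.9 367.5] seen (310, 367.7) px/mm 0.5996663045573358
scene tip [270.3 147.3] seen (269.5, 147.5) corner [268.5 251.2] seen (270.7, 249.7) px/mm 0.4126117328027455
```

The two views suggest the clamp sits a few mm toward -x of plan. I lower it to just above the rim, where the offset can be read directly.

```bash
python3 -m inch '0 0 5 0 0 0 8;0 0 10 0 0 0 8;0 0 10 0 0 0 8;0 0 4 0 0 0 8;0 0 0 0 0 0 8;0 0 0 0 0 0 8;0 0 0 0 0 0 8'; python3 - <<'E'
from h import *
s=get_state();print(s["tool_pos"],s["tool_rot"],s["contact_force"])
C=get_calibration("wrist");np.savez("c5.npz",**C)
a=capture("side");b=capture("scene");w=capture("wrist")
cv2.imwrite("pics/s5.png",a);cv2.imwrite("pics/sc5.png",b);cv2.imwrite("pics/w5.png",w)
A=cv2.resize(a[260:375,285:345],(313,600),interpolation=cv2.INTER_CUBIC)
B=cv2.resize(b[170:260,230:305],(400,480),interpolation=cv2.INTER_CUBIC)
W=cv2.resize(w,(400,300))[180:]
cv2.imwrite("pics/m5.png",np.hstack([A,np.vstack([B,W])]))
E
```

```text
time: 7.52
tool_pos: [0.4843, 0.0609, 0.1888]
tool_rot: [3.141, 0.001, 3.006]
contact_force: [0.1, 0.3, -3.2]
opening: 0.0143
grip_force: 44.4
[0.48431252 0.06088693 0.18881168] [3.14147402e+00 9.55166694e-04 3.00581228e+00] [ 0.08758676  0.28771923 -3.190352  ]
```

View pics/m5.png

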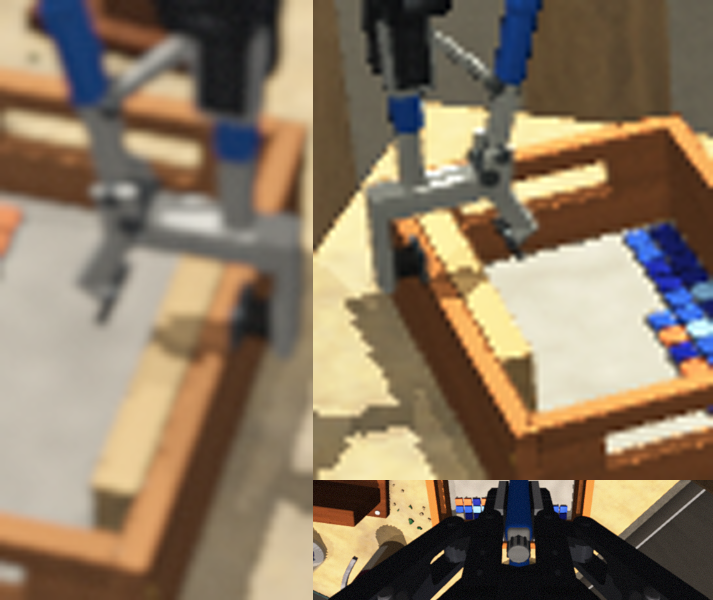

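Just above the rim, the fixed jaw at crop (285,320) stands outside the outer rim edge and the moving jaw at (100,290) is inside the batten. I measure the rim edge and the jaw edge in the same camera.

```bash
python3 - <<'E'
from h import *
np.set_printoptions(precision=1,suppress=True,linewidth=150)
u=np.array([.9908,-.1352]);v=np.array([.1352,.9908]);mid=np.array([499.85,58.77]);org=np.array([497.7,59.1])
def atyc(n,uv,yoff): # intersect ray with vertical plane (p-org).v=yoff, return clamp x,z
    o,d=ray(n,uv);t=((org/1000-o[:2])@v+yoff/1000)/(d[:2]@v);p=o+t*d;return (p[:2]*1000-org)@u,p[2]*1000
for n in("side","scene"):
    a=cv2.imread(f"pics/{'s5' if n=='side' else 'sc5'}.png");h=cv2.cvtColor(a,cv2.COLOR_BGR2HSV)
    rows=range(332,362,6) if n=="side" else range(228,246,4)
    for r in rows:
        x0,x1=(295,345) if n=="side" else (235,290)
        m=cv2.inRange(h[r:r+1,x0:x1],(8,130,150),(15,255,255))[0];xs=np.where(m)[0]+x0
        if len(xs): print(n,r,[(x,round(float((plane(n,(x,r),.06)[:2]*1000-mid)@u),1)) for x in(xs[0]-.5,xs[-1]+.5)])
a=cv2.imread("pics/s5.png");h=cv2.cvtColor(a,cv2.COLOR_BGR2HSV)
for r in(306,312,318,324):
    print("jaw row",r);print(h[r,326:350,1],h[r,326:350,2])
    for x in(336,340,343):print(x,atyc("side",(x,r),7))
b=cv2.imread("pics/sc5.png");h=cv2.cvtColor(b,cv2.COLOR_BGR2HSV)
for r in(209,213,217,221):
    print("scene jaw row",r);print(h[r,236:256,1],h[r,236:256,2])
    for x in(240,245):print(x,atyc("scene",(x,r),-7))
E
```

```text
side 332 [(np.float64(320.5), -5.3), (np.float64(326.5), -14.7)]
side 338 [(np.float64(317.5), -4.1), (np.float64(323.5), -13.4)]
side 344 [(np.float64(316.5), -6.1), (np.float64(321.5), -13.7)]
side 350 [(np.float64(313.5), -4.9), (np.float64(319.5), -14.0)]
side 356 [(np.float64(310.5), -3.8), (np.float64(317.5), -14.2)]
scene 228 [(np.float64(254.5), -13.7), (np.float64(259.5), -3.2)]
scene 232 [(np.float64(256.5), -14.3), (np.float64(261.5), -3.9)]
scene 236 [(np.float64(258.5), -14.8), (np.float64(259.5), -12.8)]
scene 240 [(np.float64(265.5), -5.3), (np.float64(266.5), -3.2)]
scene 244 [(np.float64(263.5), -13.9), (np.float64(268.5), -3.9)]
jaw row 306
[18 16 20 17 16 15 17 17 17 17 15 16 16 16 14 19 60 77 73 71 70 69 68 68] [114 114 117 120 129 135 139 133 122 119 121 124 128 129 125 120 145 198 229 235 236 236 237 237]
336 (np.float64(-25.514935690406507), np.float64(113.35100021289878))
340 (np.float64(-31.92617488190642), np.float64(114.87023443501265))
343 (np.float64(-36.71306527798938), np.float64(116.00455613008842))
jaw row 312
[ 96 114 132 135 136 136 135 136 116  80 
[... 1762 characters left out ...]
np.float64(-26.25479633700004), np.float64(96.58817251807584))
scene jaw row 217
[ 69  67  66  68  68  70  23  19  25  21  39  31  31  26  22 173 163 105  92  88] [246 247 247 247 247 128  99  95  93  37  26  25  25  39  58 201 242 250 253 253]
240 (np.float64(-38.694599723844114), np.float64(89.1906899652103))
245 (np.float64(-27.315527276046232), np.float64(86.08436303442856))
scene jaw row 221
[ 66  65  65  68  72  80  40  25  24  28  27  30  91  97  13 114 166 174 173 151] [247 246 244 242 241 185 103  93  96  46  19  17  28  29  39  87 230 154 131 120]
240 (np.float64(-39.81550095084791), np.float64(78.64539671449234))
245 (np.float64(-28.386458003456475), np.float64(75.47955090269586))
```

The fixed-pad gap comes out at about 4 mm and the moving side at about 4 mm, so the clamp is well centred and I can lower it.

```bash
python3 -m inch '0 0 6 0 0 0 8;0 0 6 0 0 0 8;0 0 6 0 0 0 8;0 0 4 0 0 0 8;0 0 0 0 0 0 8'; python3 -m inch '0 0 5 0 0 0 8;0 0 5 0 0 0 8;0 0 3 0 0 0 8;0 0 2 0 0 0 8;0 0 0 0 0 0 8'
```

```text
time: 8.3
tool_pos: [0.4836, 0.0609, 0.1657]
tool_rot: [-3.141, -0.001, 3.006]
contact_force: [-0.0, 0.3, -3.1]
opening: 0.0144
grip_force: 44.4
time: 8.93
tool_pos: [0.4839, 0.0609, 0.1511]
tool_rot: [-3.142, -0.0, 3.006]
contact_force: [0.3, -0.4, -3.0]
opening: 0.0142
grip_force: 44.4
```

```bash
python3 -m inch '0 0 1 0 0 0 8;0 0 0 0 0 0 8';python3 -m inch '0 0 1 0 0 0 8;0 0 0 0 0 0 8'
```

```text
time: 9.18
tool_pos: [0.484, 0.0609, 0.1504]
tool_rot: [3.142, 0.0, 3.006]
contact_force: [-1.1, 0.8, -3.6]
opening: 0.0143
grip_force: 44.4
time: 9.43
tool_pos: [0.4839, 0.0609, 0.1493]
tool_rot: [-3.142, -0.0, 3.006]
contact_force: [-0.7, 0.6, -2.4]
opening: 0.0144
grip_force: 44.4
```

Just above the rim (about 1 mm). I ease the clamp toward the wall in guarded steps to shrink the fixed-pad gap before seating.

```bash
python3 -m inch '-1 0 0 0 0 0 8;-1 0 0 0 0 0 8;0 0 0 0 0 0 8;0 0 0 0 0 0 8'; python3 -m inch '-0.7 0 0 0 0 0 8;0 0 0 0 0 0 8;0 0 0 0 0 0 8'
```

```text
time: 9.93
tool_pos: [0.486, 0.0606, 0.1493]
tool_rot: [-3.142, -0.0, 3.006]
contact_force: [-0.3, -0.0, -2.5]
opening: 0.0144
grip_force: 44.4
time: 10.3
tool_pos: [0.4865, 0.0606, 0.1492]
tool_rot: [3.142, -0.0, 3.006]
contact_force: [-0.9, -0.4, -3.0]
opening: 0.0144
grip_force: 44.4
```

```bash
python3 -m inch '-0.6 0 0 0 0 0 8;0 0 0 0 0 0 8;0 0 0 0 0 0 8';  python3 -m inch '0 0 0.6 0 0 0 8;0 0 0.6 0 0 0 8;0 0 0 0 0 0 8'; python3 -m inch '0 0 0.6 0 0 0 8;0 0 0 0 0 0 8;0 0 0 0 0 0 8'
```

```text
time: 10.68
tool_pos: [0.4869, 0.0605, 0.1492]
tool_rot: [-3.142, -0.001, 3.006]
contact_force: [-1.8, 0.1, -2.5]
opening: 0.0144
grip_force: 44.5
time: 11.05
tool_pos: [0.487, 0.0605, 0.1484]
tool_rot: [-3.142, -0.0, 3.006]
contact_force: [-3.7, 0.2, 0.4]
opening: 0.0143
grip_force: 44.8
time: 11.42
tool_pos: [0.4872, 0.0605, 0.1483]
tool_rot: [3.142, 0.0, 3.006]
contact_force: [-5.5, 0.5, 5.2]
opening: 0.0144
grip_force: 45.4
```

The throat is on the rim and the fixed pad touches the wall. I ease off sideways, then release.

```bash
python3 -m inch '0.5 0 -0.4 0 0 0 8;0 0 0 0 0 0 8;0 0 0 0 0 0 8'; python3 -m inch '0 0 0 0 0 0 16;0 0 0 0 0 0 25;0 0 0 0 0 0 40;0 0 0 0 0 0 60;0 0 0 0 0 0 70' 20; python3 - <<'E'
from h import *
np.set_printoptions(precision=1,suppress=True,linewidth=150)
cv2.imwrite("pics/s6.png",capture("side"));cv2.imwrite("pics/sc6.png",capture("scene"))
E
```

```text
time: 11.8
tool_pos: [0.487, 0.0605, 0.1483]
tool_rot: [-3.142, 0.001, 3.006]
contact_force: [-3.4, 1.2, 5.1]
opening: 0.0144
grip_force: 45.3
time: 12.42
tool_pos: [0.4869, 0.0605, 0.1479]
tool_rot: [3.142, 0.0, 3.006]
contact_force: [0.4, -0.4, 0.6]
opening: 0.0698
grip_force: 0.0
```

Released, with the clamp standing. I rise clear, turn a quarter so the fingers close along the clamp's x, and take a wrist look.

```bash
python3 -m inch '0 0 -15 0 0 0 80;0 0 -25 0 0 0 85;0 0 -35 0 0 0 85;0 0 -15 0 0 0 85;0 0 0 0 0 0 85'; python3 -m inch '0 0 0 0 0 0.175 85;0 0 0 0 0 0.175 85;0 0 0 0 0 0.175 85;0 0 0 0 0 0.175 85;0 0 0 0 0 0.175 85;0 0 0 0 0 0.175 85;0 0 0 0 0 0.175 85;0 0 0 0 0 0.175 85'; python3 -m inch '-40 0 0 0 0 0.171 85;-40 0 0 0 0 0 85;0 26 0 0 0 0 85;0 0 0 0 0 0 85;0 0 0 0 0 0 85'; python3 - <<'E'
from h import *
s=get_state();print(s["tool_pos"],s["tool_rot"])
C=get_calibration("wrist");np.savez("c7.npz",**C)
w=capture("wrist");a=capture("side");b=capture("scene")
cv2.imwrite("pics/w7.png",w);cv2.imwrite("pics/s7.png",a);cv2.imwrite("pics/sc7.png",b)
A=cv2.resize(a[200:375,255:345],(309,600),interpolation=cv2.INTER_CUBIC)
cv2.imwrite("pics/m7.png",np.hstack([A,cv2.resize(w[20:320,220:460],(480,600),interpolation=cv2.INTER_CUBIC)]))
E
```

```text
time: 13.15
tool_pos: [0.4877, 0.0605, 0.2397]
tool_rot: [3.141, 0.003, 3.006]
contact_force: [0.4, 0.1, 0.7]
opening: 0.0852
grip_force: 0.0
time: 14.15
tool_pos: [0.4859, 0.0605, 0.2359]
tool_rot: [-3.138, -0.0, 1.6]
contact_force: [-0.3, 0.2, 0.9]
opening: 0.0852
grip_force: 0.0
time: 14.78
tool_pos: [0.5075, -0.0222, 0.2367]
tool_rot: [-3.139, -0.0, 1.435]
contact_force: [0.1, -0.1, 0.2]
opening: 0.0849
grip_force: 0.0
[ 0.50750778 -0.02222172  0.23674135] [-3.13862355e+00 -1.79138477e-04  1.43516206e+00]
```

View pics/m7.png

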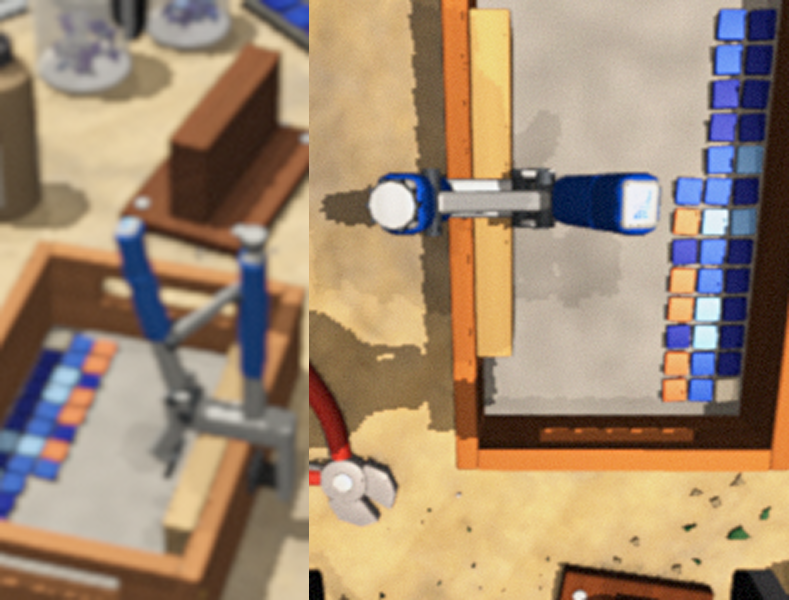

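The clamp stands open astride wall and batten, square to the tool. In the crop, the knob is at (399,204) and the lever tip at (640,203). I compute both positions and the move to straddle the grips.

```bash
python3 - <<'E'
from h import *
np.set_printoptions(precision=4,suppress=True)
C=dict(np.load("c7.npz"));s=get_state();T=s["tool_pos"]
ps=s["tool_rot"][2];X=np.array([np.cos(ps),np.sin(ps)]);Y=np.array([np.sin(ps),-np.cos(ps)])
for nm,uv,z in(("knob",(265,122),.182),("tip",(385.5,121.5),.172)):
    p=plane("wrist",uv,z,C);d=(p[:2]-T[:2])*1000;print(nm,p,"tool x,y",d@X,d@Y)
a=cv2.imread("pics/s7.png");
print("side knob proj",proj("side",(.4868,.0607,.18)),"seen",(255+250/3.43,200+238/3.43))
E
```

```text
knob [0.489  0.0603 0.182 ] tool x,y 79.0276416398526 -29.814429378685006
tip [0.5457 0.0526 0.172 ] tool x,y 79.05678504659392 27.42312828040283
side knob proj [328.6748 268.4521] seen (327.8862973760933, 269.38775510204084)
```

```bash
python3 -m inch '40 -2.5 0 0 0 0 85;39 -2 0 0 0 0 85;0 0 0 0 0 0 85;0 0 20 0 0 0 85;0 0 24 0 0 0 85;0 0 24 0 0 0 85;0 0 20 0 0 0 85;0 0 0 0 0 0 85' 20; python3 -m inch '0 0 0 0 0 0 76;0 0 0 0 0 0 73; 0 0 0 0 0 0 71;0 0 0 0 0 0 70;0 0 0 0 0 0 70'
```

```text
time: 15.92
tool_pos: [0.513, 0.0557, 0.148]
tool_rot: [-3.137, 0.001, 1.434]
contact_force: [-0.4, -0.2, 0.3]
opening: 0.0852
grip_force: 0.0
time: 16.55
tool_pos: [0.5151, 0.0563, 0.1514]
tool_rot: [3.14, -0.0, 1.435]
contact_force: [-2.2, -1.3, 4.9]
opening: 0.0702
grip_force: 5.2
```

```bash
python3 -m inch '0 0 0 0 0 0 70;0 0 0 0 0 0 70'; python3 -m inch '0 -1 0 0 0 0 70;0 0 0 0 0 0 70;0 0 0 0 0 0 70'
```

```text
time: 16.8
tool_pos: [0.5151, 0.0563, 0.1514]
tool_rot: [3.14, -0.0, 1.435]
contact_force: [-1.9, -0.3, 6.0]
opening: 0.0704
grip_force: 5.2
time: 17.18
tool_pos: [0.5143, 0.0564, 0.1512]
tool_rot: [3.14, -0.0, 1.435]
contact_force: [-1.3, -0.5, 4.4]
opening: 0.0701
grip_force: 4.5
```

```bash
python3 -m inch '0 -1 -0.7 0 0 0 70;0 0 0 0 0 0 70;0 0 0 0 0 0 70'; python3 -m inch '0 -1 0 0 0 0 70;0 0 0 0 0 0 70;0 0 0 0 0 0 70'
```

```text
time: 17.55
tool_pos: [0.5134, 0.0565, 0.151]
tool_rot: [3.14, -0.0, 1.435]
contact_force: [1.0, -0.0, 3.4]
opening: 0.07
grip_force: 2.8
time: 17.92
tool_pos: [0.5117, 0.0567, 0.1503]
tool_rot: [-3.141, 0.0, 1.435]
contact_force: [1.6, -0.3, 1.3]
opening: 0.0696
grip_force: 1.8
```

The fixed face touches at about 0.4805 and the lever near 0.546, so I centre between them. Then I close in small steps: half of each closing step shifts toward the fixed handle, with a slight rise for the pads' forward swing.

```bash
python3 -m inch '0 2 0 0 0 0 70;0 0 0 0 0 0 68;0 -0.5 -0.3 0 0 0 67;0 0 0 0 0 0 67;0 0 0 0 0 0 67'; python3 -m inch '0 -0.5 -0.3 0 0 0 66;0 0 0 0 0 0 66;0 0 0 0 0 0 66'
```

```text
time: 18.55
tool_pos: [0.5129, 0.0565, 0.1504]
tool_rot: [-3.141, 0.0, 1.435]
contact_force: [-0.1, -0.4, 1.0]
opening: 0.0668
grip_force: 4.3
time: 18.92
tool_pos: [0.5126, 0.0565, 0.1508]
tool_rot: [-3.141, 0.0, 1.435]
contact_force: [-0.6, -0.4, -1.8]
opening: 0.0663
grip_force: 4.0
```

```bash
python3 -m inch '0 -0.5 0 0 0 0 65;0 0 0 0 0 0 65;0 -0.5 -0.1 0 0 0 64;0 0 0 0 0 0 64;0 0 0 0 0 0 64'; python3 -m inch '0 -0.5 -0.2 0 0 0 63;0 0 0 0 0 0 63;0 -0.5 -0.2 0 0 0 62;0 0 0 0 0 0 62;0 0 0 0 0 0 62'
```

```text
time: 19.55
tool_pos: [0.5119, 0.0567, 0.1514]
tool_rot: [3.141, -0.0, 1.435]
contact_force: [0.1, -0.2, -1.4]
opening: 0.0643
grip_force: 3.7
time: 20.18
tool_pos: [0.511, 0.0568, 0.152]
tool_rot: [3.141, -0.0, 1.435]
contact_force: [-0.4, -0.2, 0.6]
opening: 0.0619
grip_force: 3.4
```

```bash
python3 -m inch '0 -0.5 -0.2 0 0 0 61;0 -0.5 -0.2 0 0 0 60;0 0 0 0 0 0 60;0 -0.5 -0.2 0 0 0 59;0 -0.5 -0.2 0 0 0 58;0 0 0 0 0 0 58'; python3 -m inch '0 -0.5 -0.2 0 0 0 57;0 -0.5 -0.2 0 0 0 56;0 0 0 0 0 0 56;0 0 0 0 0 0 56'
```

```text
time: 20.92
tool_pos: [0.5089, 0.0571, 0.1526]
tool_rot: [3.141, 0.0, 1.435]
contact_force: [-0.1, -0.8, 2.1]
opening: 0.058
grip_force: 3.2
time: 21.42
tool_pos: [0.5079, 0.0572, 0.1529]
tool_rot: [3.141, -0.0, 1.435]
contact_force: [-0.4, -0.2, 1.6]
opening: 0.0565
grip_force: 5.4
```

```bash
python3 -m inch '0 -0.5 -0.2 0 0 0 55;0 0 0 0 0 0 55;0 -0.5 -0.2 0 0 0 54;0 0 0 0 0 0 54;0 0 0 0 0 0 54'; python3 -m inch '0 -0.5 -0.2 0 0 0 53;0 0 0 0 0 0 53;0 -0.5 -0.2 0 0 0 52;0 0 0 0 0 0 52;0 0 0 0 0 0 52'
```

```text
time: 22.05
tool_pos: [0.5071, 0.0573, 0.1533]
tool_rot: [3.141, 0.0, 1.435]
contact_force: [1.5, 0.7, 0.8]
opening: 0.054
grip_force: 7.6
time: 22.68
tool_pos: [0.5062, 0.0574, 0.1537]
tool_rot: [3.141, -0.0, 1.435]
contact_force: [3.0, -1.4, 0.6]
opening: 0.0524
grip_force: 9.0
```

```bash
python3 -m inch '0 -0.1 -0.2 0 0 0 51;0 0 0 0 0 0 51;0 0 0 0 0 0 51'; python3 -m inch '0 -0.2 -0.2 0 0 0 50;0 0 0 0 0 0 50;0 0 0 0 0 0 50'
```

```text
time: 23.05
tool_pos: [0.5059, 0.0575, 0.1539]
tool_rot: [3.141, 0.0, 1.435]
contact_force: [3.2, -0.3, 0.4]
opening: 0.0513
grip_force: 10.4
time: 23.42
tool_pos: [0.5056, 0.0575, 0.1541]
tool_rot: [3.141, -0.0, 1.435]
contact_force: [1.4, -0.8, 0.1]
opening: 0.0505
grip_force: 11.9
```

```bash
python3 -m inch '0 -0.3 -0.2 0 0 0 49;0 0 0 0 0 0 49;0 0 0 0 0 0 49'; python3 -m inch '0 -0.4 -0.15 0 0 0 48;0 0 0 0 0 0 48;0 0 0 0 0 0 48'
```

```text
time: 23.8
tool_pos: [0.5052, 0.0576, 0.1543]
tool_rot: [-3.141, 0.0, 1.435]
contact_force: [2.8, 0.3, 0.1]
opening: 0.0489
grip_force: 12.2
time: 24.18
tool_pos: [0.5048, 0.0576, 0.1544]
tool_rot: [-3.141, -0.0, 1.435]
contact_force: [2.0, -0.6, -0.7]
opening: 0.0483
grip_force: 11.9
```

The resistance has peaked at about 12 N and is fading. I continue gently.

```bash
python3 -m inch '0 -0.4 -0.15 0 0 0 47;0 0 0 0 0 0 47;0 0 0 0 0 0 47'; python3 -m inch '0 -0.5 -0.15 0 0 0 46;0 0 0 0 0 0 46;0 0 0 0 0 0 46'; python3 -m inch '0 -0.4 -0.15 0 0 0 45;0 0 0 0 0 0 45;0 0 0 0 0 0 45'
```

```text
time: 24.55
tool_pos: [0.5043, 0.0577, 0.1546]
tool_rot: [-3.141, 0.0, 1.435]
contact_force: [2.0, -0.1, 0.1]
opening: 0.0471
grip_force: 11.3
time: 24.92
tool_pos: [0.5038, 0.0578, 0.1547]
tool_rot: [-3.141, -0.0, 1.435]
contact_force: [2.0, 1.0, 0.7]
opening: 0.0462
grip_force: 10.1
time: 25.3
tool_pos: [0.5034, 0.0578, 0.1548]
tool_rot: [-3.141, -0.0, 1.435]
contact_force: [0.2, -0.5, 1.2]
opening: 0.0452
grip_force: 8.8
```

```bash
python3 -m inch '0 -0.5 -0.15 0 0 0 44;0 0 0 0 0 0 44;0 0 0 0 0 0 44'; python3 -m inch '0 -0.5 -0.15 0 0 0 43;0 0 0 0 0 0 43;0 0 0 0 0 0 43'; python3 -m inch '0 -0.4 -0.1 0 0 0 42;0 0 0 0 0 0 42;0 0 0 0 0 0 42'
```

```text
time: 25.68
tool_pos: [0.5029, 0.0579, 0.1549]
tool_rot: [-3.141, 0.0, 1.435]
contact_force: [-0.8, 0.7, 0.9]
opening: 0.044
grip_force: 7.0
time: 26.05
tool_pos: [0.5024, 0.0579, 0.155]
tool_rot: [-3.141, 0.0, 1.435]
contact_force: [-0.1, -1.0, -0.1]
opening: 0.0434
grip_force: 4.8
time: 26.42
tool_pos: [0.5021, 0.058, 0.1552]
tool_rot: [-3.141, 0.0, 1.435]
contact_force: [0.8, 0.0, -0.9]
opening: 0.0423
grip_force: 2.4
```

```bash
python3 -m inch '0 -0.4 -0.1 0 0 0 41.3;0 0 0 0 0 0 41.3;0 0 0 0 0 0 41.3'; python3 -m inch '0 -0.3 -0.1 0 0 0 40.6;0 0 0 0 0 0 40.6;0 0 0 0 0 0 40.6'
```

```text
time: 26.8
tool_pos: [0.5018, 0.058, 0.1554]
tool_rot: [-3.142, 0.0, 1.435]
contact_force: [-1.3, -0.5, -1.2]
opening: 0.0417
grip_force: 0.7
time: 27.18
tool_pos: [0.5015, 0.0581, 0.1556]
tool_rot: [3.142, -0.0, 1.435]
contact_force: [-0.4, -0.4, -1.1]
opening: 0.0406
grip_force: 0.3
```

```bash
python3 -m inch '0 -0.3 -0.1 0 0 0 40;0 0 0 0 0 0 40;0 0 0 0 0 0 40'; python3 -m inch '0 -0.3 -0.1 0 0 0 39.4;0 0 0 0 0 0 39.4;0 0 0 0 0 0 39.4'
```

```text
time: 27.55
tool_pos: [0.5012, 0.0581, 0.1556]
tool_rot: [3.142, -0.0, 1.435]
contact_force: [-0.9, 0.1, -0.0]
opening: 0.0396
grip_force: 0.3
time: 27.92
tool_pos: [0.5009, 0.0582, 0.1557]
tool_rot: [-3.142, -0.0, 1.435]
contact_force: [-0.4, -0.6, 0.5]
opening: 0.0395
grip_force: 0.3
```

```bash
python3 -m inch '0 -0.3 0 0 0 0 38.8;0 0 0 0 0 0 38.8;0 0 0 0 0 0 38.8'; python3 -m inch '0 -0.3 0 0 0 0 38.2;0 0 0 0 0 0 38.2;0 0 0 0 0 0 38.2'; python3 -m inch '0 0 0 0 0 0 40;0 0 0 0 0 0 43;0 0 0 0 0 0 43'
```

```text
time: 28.3
tool_pos: [0.5006, 0.0582, 0.1557]
tool_rot: [3.142, -0.0, 1.435]
contact_force: [-1.0, -0.2, 0.1]
opening: 0.0389
grip_force: 0.4
time: 28.68
tool_pos: [0.5003, 0.0582, 0.1557]
tool_rot: [3.142, 0.0, 1.435]
contact_force: [-0.9, -0.4, 0.3]
opening: 0.038
grip_force: 0.4
time: 29.05
tool_pos: [0.5004, 0.0582, 0.1557]
tool_rot: [3.141, 0.0, 1.435]
contact_force: [0.4, -0.2, -0.9]
opening: 0.043
grip_force: 0.0
```

At 43 mm on reopening the force is zero (4.8 N before the snap), so it is locked. I let go, withdraw and verify the lever numerically.

```bash
python3 -m inch '0 0 0 0 0 0 55;0 0 0 0 0 0 70;0 0 0 0 0 0 80;0 0 -25 0 0 0 80;0 0 -30 0 0 0 80;0 0 -30 0 0 0 80;-40 0 -10 0 0 0 80;-40 0 0 0 0 0 80'; python3 -m inch '0 7 0 0 0 0 80;0 0 0 0 0 0 80;0 0 0 0 0 0 80';python3 - <<'E'
from h import *
np.set_printoptions(precision=1,suppress=True)
C=get_calibration("wrist");w=capture("wrist");a=capture("side");C7=dict(np.load("c7.npz"))
u=np.array([.9908,-.1352]);v=np.array([.1352,.9908])
cv2.imwrite("pics/w8.png",w);cv2.imwrite("pics/s8.png",a)
for nm,im,c in(("before",cv2.imread("pics/w7.png"),C7),("after",w,C)):
    h=cv2.cvtColor(im,cv2.COLOR_BGR2HSV)
    q=proj("wrist",(.516,.0567,.17),c)
    m=cv2.inRange(h,(100,120,50),(125,255,255));r=np.zeros_like(m);y=int(q[1]);r[y-22:y+22,225:400]=255;m&=r
    n,l,st,ce=cv2.connectedComponentsWithStats(m)
    for s in st[1:]:
        if s[4]>40:
            e=[plane("wrist",(x,s[1]+s[3]/2),.16,c)[:2]*1000 for x in(s[0],s[0]+s[2])]
            print(nm,s,"clamp x approx",[(p-np.array([500.3,58.7]))@u for p in e])
    # batten end & extents
    m=cv2.inRange(h,(15,70,130),(24,190,255));P=[proj("wrist",np.append((np.array([505.4,58.])+dx*u+dy*v)/1000,.06),c) for dx,dy in((-11,-69),(11,-69),(11,69),(-11,69))]
    r[:]=0;cv2.fillPoly(r,[np.int32(P)],255);m&=r;ys,xs=np.where(m)
    B=np.array([plane("wrist",p,.06,c)[:2]*1000-np.array([505.4,58]) for p in zip(xs,ys)]);print("batten median x,y min y",np.median(B@u),(B@v).min(),(B@v).max())
    # knob
for nm,f in(("before","s7"),("after","s8")):
    h=cv2.cvtColor(cv2.imread(f"pics/{f}.png"),cv2.COLOR_BGR2HSV);m=cv2.inRange(h,(100,120,50),(125,255,255));r=np.zeros_like(m);r[255:315,285:335]=255;m&=r
    n,l,st,ce=cv2.connectedComponentsWithStats(m);print(nm,[list(map(int,s)) for s in st[1:] if s[4]>30])
s=get_state();print(s["time"],s["contact_force"],s["grip_force"])
E
```

```text
time: 30.05
tool_pos: [0.4902, -0.0217, 0.2524]
tool_rot: [3.138, 0.0, 1.437]
contact_force: [0.9, -0.5, -0.7]
opening: 0.0801
grip_force: 0.0
time: 30.42
tool_pos: [0.4963, -0.0211, 0.2504]
tool_rot: [-3.141, -0.0, 1.436]
contact_force: [0.5, -0.2, -0.5]
opening: 0.0801
grip_force: 0.0
before [258 107  25  30 284] clamp x approx [np.float64(-18.891221298314946), np.float64(-5.8354840363353)]
before [341 107  53  30 936] clamp x approx [np.float64(24.43556788666411), np.float64(52.07475537393809)]
batten median x,y min y -1.1973219315449832 -64.22016702311586 65.21020063774709
after [285 106  22  29 184] clamp x approx [np.float64(-17.50532476732989), np.float64(-5.230286669659415)]
after [312 106  42  28 705] clamp x approx [np.float64(-2.4369903464382747), np.float64(20.984649637645532)]
after [313 114   7  13  72] clamp x approx [np.float64(-1.882673627790812), np.float64(2.022807421083487)]
batten median x,y min y -1.4267142317485089 -64.19052807935934 64.97322898090977
before [[290, 266, 15, 33, 204], [325, 277, 8, 33, 208]]
after [[306, 275, 15, 28, 156], [324, 277, 8, 33, 213]]
30.525 [ 0.1 -0.3  0.4] 0.0
```

The lever stays shut (outer face about 21 mm, against about 50 mm open) with nothing touching it. The fixed handle is unmoved within about 1 px, and so is the batten, so I hand in.

```bash
python3 -c "from bench import hand_in; print(hand_in())"
```

```text
the job is handed in; nothing more can be done
None
```

The larger clamp is locked astride the near wall and batten; resistance peaked at about 12 N, it stayed shut when I let go, the batten did not visibly move, and the job is handed in with no verdict shown.

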